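# Dust off three turned feet at a half-open suction gate

## Task

Three turned furniture feet are to be dusted: one already stands in the perforated suction tray, so add two of the four from the bench, standing upright and let go, and leave the other two standing where they are. Then slide the spring-closed suction gate beside the tray by its red grip to half open, red line at the yellow half-way marks, and finish while still holding it there with the gripper (let go, it springs shut). Keep the gate shut until the feet are in, and disturb nothing else on the bench.

Things in the scene. Friction and masses are not known exactly. Their poses are not given: they have to be found in the camera images.
- station: fixed dusting station on the bench: at its left (+y) the tray, at its right (-y) a grey gate housing 220 (x) x 110 (y) x 60 mm high, centred at y = -85 mm, with two 9 mm high aluminium guide rails on top and a black pipe stub at its far (+x) end. Origin on the bench top, x away from the robot at yaw 0 (the whole station may be turned up to 0.3 rad), z up
- tray_in (a point): centre of the tray's inner floor, 6 mm above the bench; white perforated floor 180 mm (x) by 140 mm (y) inside plywood walls 5 mm thick whose rims are 26 mm above the bench. Axes as the station's
- gate (a joint): travel of the steel gate plate in m: 0 shut, 0.08 fully open; it slides along the station's -x (towards the robot at yaw 0). Half open is 0.04. A spring closes it: about 3 N when shut, rising 1.5 N per 10 mm (9 N at half, 15 N fully open); light friction and damping. Black marks on the rails show shut and fully open, yellow marks half; the red line across the plate at the grip is the pointer
- gate_grip (a point): red upright grip fixed on the gate plate and moving with it: 16 mm thick along the sliding direction (station x), 44 mm wide across it (station y), 42 mm high. The point is the centre of its underside, on the plate's top, 67 mm above the bench; its top is 109 mm above the bench. Nothing stands above or beside it but the 9 mm rails (tops 69 mm above the bench). Axes as the station's
- foot_0: turned beech furniture foot, 44 mm tall: flange 36 mm dia and 6 mm high at the bottom, then a plain 30 mm dia stem up to 40 mm, small chamfer on top; 25-60 g. Origin: centre of the underside, z up the stem. Starts standing in the tray
- foot_1: turned beech furniture foot, 44 mm tall: flange 36 mm dia and 6 mm high at the bottom, then a plain 30 mm dia stem up to 40 mm, small chamfer on top; 25-60 g. Origin: centre of the underside, z up the stem. Starts standing on the bench to the robot's right
- foot_2: turned beech furniture foot, 44 mm tall: flange 36 mm dia and 6 mm high at the bottom, then a plain 30 mm dia stem up to 40 mm, small chamfer on top; 25-60 g. Origin: centre of the underside, z up the stem. Starts standing on the bench to the robot's right
- foot_3: turned beech furniture foot, 44 mm tall: flange 36 mm dia and 6 mm high at the bottom, then a plain 30 mm dia stem up to 40 mm, small chamfer on top; 25-60 g. Origin: centre of the underside, z up the stem. Starts standing on the bench to the robot's right
- foot_4: turned beech furniture foot, 44 mm tall: flange 36 mm dia and 6 mm high at the bottom, then a plain 30 mm dia stem up to 40 mm, small chamfer on top; 25-60 g. Origin: centre of the underside, z up the stem. Starts standing on the bench to the robot's right
- mallet: bystander: rubber mallet with wooden handle, 350 mm long, lying at the left
- chisel: bystander: blue-handled chisel, 245 mm long, 28 mm high, lying beyond the feet
- glue: bystander: yellow glue bottle, 60 mm dia, 170 mm tall, standing at the near left
- offcut_a: bystander: pale wood offcut 75 x 45 x 30 mm, at the left between tray and mallet
- offcut_b: bystander: darker wood offcut 60 x 90 x 45 mm, at the far right
- clamp: bystander: red-handled bar clamp, 300 mm long, 32 mm high, lying at the back

How it is judged:
By the outcome, as a careful person would: the job done as asked, in the order asked, and still so for the second after the job is handed in, while the arm keeps its last pose, push and grip.
It also fails if it takes over 72 s, if anything falls off the work surface, if the arm or the gripper's body presses on something with over 40 N, if the wrist force passes 120 N, or if a joint passes its speed limit or range.

## Robot

A 6-joint arm with a two-finger parallel gripper is mounted at the origin on the work surface. World frame = base frame: x ahead of the robot, y to its left, z up, the work surface at z = 0. Lengths are in m, angles in degrees, forces in N, time in s.
With the tool pointing down it reaches from about 0.4 to 0.825 m from the base axis. Payload 7 kg.
Tool frame: the origin (TCP) lies on the centre line of the jaws, within the pads' length; the fingertips stand 14 mm ahead of it and the grasp point (between the pads) lies 5 mm behind it; z points along the fingers, y is the line along which they close (so a half turn about z gives the same grasp; the last joint's range is limited). The gripper opens to 88 mm and grips with 3 to 60 N. Pads are 19 mm wide; open, the fingers measure 130 mm over their backs; the gripper's body (78 mm by 193 mm) begins 47 mm behind the grasp point.
Start: joints at [16.507, 20.546, 0.682, 0, -70.136, -16.507], TCP at [0.675, -0, 0.241] pointing down, gripper open.
Joint ranges: [-176.03, 176.03], [-82.01, 121.73], [-58.28, 71.71], [-173.87, 95.51], [-174.79, -0.11], [-173.66, 173.66]. Speed limits (degrees/s): [136.94, 136.94, 172.46, 180, 180, 180].

## Interface

Orientations are given as [roll, pitch, yaw] about the fixed x, y, z axes, in that order (R = Rz(yaw) Ry(pitch) Rx(roll)).
In Python, from plant import r gives the robot as it stands.
- The arm moves only by the tool send_rows, never from a script. Its argument "steps" is a list of rows, each an object with "dp": the shift along the tool's x, y, z in mm, a list of three; "roll": the turn about the tool's z in rad; "jaw": the opening in per cent of the stroke, from 0 (shut) to 100 (fully open). In form: [{"dp": [tx, ty, tz], "roll": roll, "jaw": jaw}, ...]. A call has 1 to 5 rows; each row is the pose to reach, as a shift and turn from the pose commanded when the call began, along the tool's axes at that moment; what a row does not reach only later rows make up. A row lasts 1/8 s, in which the tool goes at most 62.5 mm and 10.7 degrees, less where a joint would pass 70% of its speed; a pose out of reach is approached as far as the arm can. A call with a gripper value outside its range is refused whole. The fingers move at their own pace and stop on an object; "newtons" is the grip in N (left out, the last holds). Time passes only in rows, so rows that repeat a pose let the fingers close. It gives the time, the measured TCP pose, the force, the opening and the grip force at its end, in the units of the state.
- r.get_state(): the state, without advancing time (a new reading comes with each control period).
- r.capture(name): name is "scene" or "side" or "wrist"; returns a dict with "image" (384x512x3 uint8, blue, green, red), "K" (3x3 intrinsics, pixels), "rvec" (rotation vector, rad) and "tvec" (3), from world to camera coordinates, as OpenCV has them. Camera axes: x right, y down, z forward; pixel columns grow to the right and rows downward; lengths in m; the calibration is good to about 2 mm. A picture is of the moment at which its call begins. There is no depth.
- r.close_job(): hands the job in; it is judged then, once.
The state is a dict: "time_s": time; "joints": joint angles; "qd": joint speeds; "joint_torque": joint torques, N m; "tcp_pos": TCP position; "eef_rot": TCP orientation; "contact_force": force on the tool from outside, world axes, zero at the start; "moment": the same for the moment, N m; "gripper_width": finger opening in m; "gripper_force": force on a finger pad.
Only numpy, scipy, OpenCV 4.12 (cv2) and the standard library are available. Lean on these libraries where they do the work, as an engineer would, in place of code of your own. Each camera call takes 0.05 s, during which the arm holds its last target. There are 200 camera calls.

## Working session

There is one attempt and no reset: what is moved stays moved. The work goes in short steps, Python scripts to look and compute and a tool call to move; the robot and the scene stay as the last step left them, time stands still between calls to the robot, and variables do not carry over. Pictures are saved under pics/ and viewed, at most 10 in all, crops included, and the job is handed in when it is done.

Besides the shell and the picture viewer there is one more tool, called after "Emit:" by a JSON object that holds its "name" and its "arguments". send_rows: Moves the arm, as the interface text tells. Its arguments: {"type":"object","properties":{"steps":{"type":"array","items":{"type":"object","properties":{"dp":{"type":"array","items":{"type":"number"}},"roll":{"type":"number"},"jaw":{"type":"number"}}}},"newtons":{"type":"number"}},"required":["steps"]}

```bash
mkdir -p pics; cat > h.py <<'E'
import numpy as np, cv2
from plant import r
def cap(n):
    c=r.capture(n); c['R']=cv2.Rodrigues(np.array(c['rvec'],float))[0]; c['t']=np.array(c['tvec'],float).ravel(); c['K']=np.array(c['K'],float); return c
def ray(c,uv,z):
    d=c['R'].T@np.linalg.inv(c['K'])@np.array([uv[0],uv[1],1.]); o=-c['R'].T@c['t']
    return o+d*(z-o[2])/d[2]
def proj(c,p):
    q=c['K']@(c['R']@np.array(p,float)+c['t']); return q[:2]/q[2]
E
python3 - <<'E'
from h import *
import pickle
for n in ['scene','side','wrist']:
    c=cap(n); pickle.dump(c,open(n+'.pkl','wb')); cv2.imwrite(f'pics/{n}0.png',c['image']); print(n,-c['R'].T@c['t'],c['R'][2])
s=r.get_state(); print(s)
E
```

```text
scene [1.48562888 0.69841076 0.85185455] [-0.66684586 -0.47238173 -0.57634373]
side [ 0.17081539 -0.8610073   0.78417439] [ 0.33630564  0.75305738 -0.56551135]
wrist [ 0.67445956 -0.07804985  0.38510996] [-0.00214445  0.28650758 -0.95807558]
{'time_s': 0.15, 'joints': array([ 1.65066535e+01,  2.05820501e+01,  6.47593336e-01, -1.31467380e-02,
       -7.01338624e+01, -1.65063193e+01]), 'qd': array([-0.03583848, -0.1070028 ,  0.15956252,  0.07703332,  0.027885  ,
        0.03008853]), 'joint_torque': array([ 1.39394037e-04, -5.83274567e+01,  2.93289685e+01,  7.00122759e+00,
        8.75052094e-03, -9.76538854e-05]), 'tcp_pos': array([ 6.74678785e-01, -2.83570888e-05,  2.39855512e-01]), 'eef_rot': array([ 1.79930985e+02, -7.56133818e-03, -9.00041363e+01]), 'contact_force': array([-0.15569343, -0.58208392, -0.09367308]), 'moment': array([-0.00179861, -0.07127263,  0.04453457]), 'gripper_force': 0.0, 'gripper_width': 0.08805735788165019}
```

View pics/scene0.png

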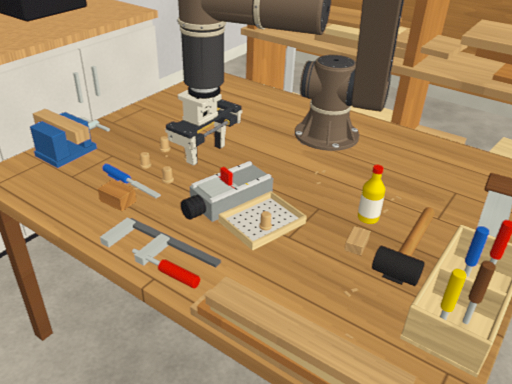

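View pics/side0.png

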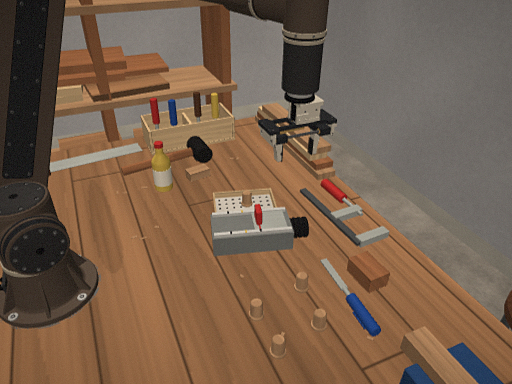

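View pics/wrist0.png

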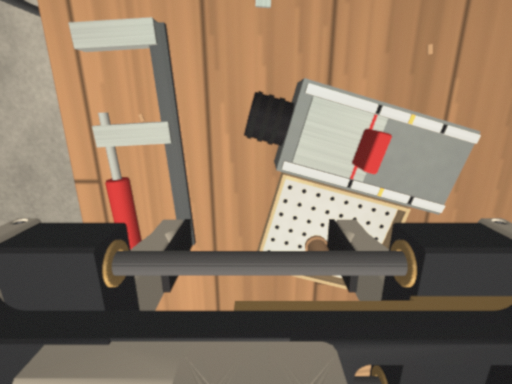

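Scene: the station is in the middle, with one foot in the tray at (266,220). Side: four feet at (256,308), (301,282), (319,318) and (278,345). Wrist: housing seen from above, rails with black and yellow marks, red grip at (372,151). Next I zoom in for pixel picks.

```bash
python3 - <<'E'
import pickle,cv2,numpy as np
from h import ray
c=pickle.load(open('side.pkl','rb')); im=c['image']
a=cv2.resize(im[260:365,235:345],None,fx=4,fy=4,interpolation=cv2.INTER_CUBIC)
w=pickle.load(open('wrist.pkl','rb'))['image']
s=pickle.load(open('scene.pkl','rb'))['image']
b=cv2.resize(s[130:190,130:210],(360,270),interpolation=cv2.INTER_CUBIC)
o=np.zeros((420,800,3),np.uint8); o[:420,:440]=a; o[:270,440:]=b; cv2.imwrite('pics/z.png',o)
for p in [(256,301),(301,275),(319,311),(278,338)]: print(ray(c,p,.044).round(3))
W=pickle.load(open('wrist.pkl','rb'))
hsv=cv2.cvtColor(w,cv2.COLOR_BGR2HSV)
red=(((hsv[...,0]<6)|(hsv[...,0]>174))&(hsv[...,1]>150)&(hsv[...,2]>90)).astype(np.uint8)
n,l,st,ce=cv2.connectedComponentsWithStats(red)
for i in range(1,n):
    if st[i,4]>8: print('red',st[i],ce[i].round(1))
yel=((abs(hsv[...,0].astype(int)-25)<6)&(hsv[...,1]>180)&(hsv[...,2]>150)).astype(np.uint8)
n,l,st,ce=cv2.connectedComponentsWithStats(yel)
for i in range(1,n):
    if st[i,4]>8: print('yel',st[i],ce[i].round(1),ray(W,ce[i],.069).round(4))
E
```

```text
[ 0.439 -0.274  0.044]
[ 0.573 -0.243  0.044]
[ 0.556 -0.356  0.044]
[ 0.441 -0.383  0.044]
red [ 351  116   40   63 1083] [371.2 150.1]
red [ 106  178   35   71 1291] [123.5 207.8]
```

View pics/z.png

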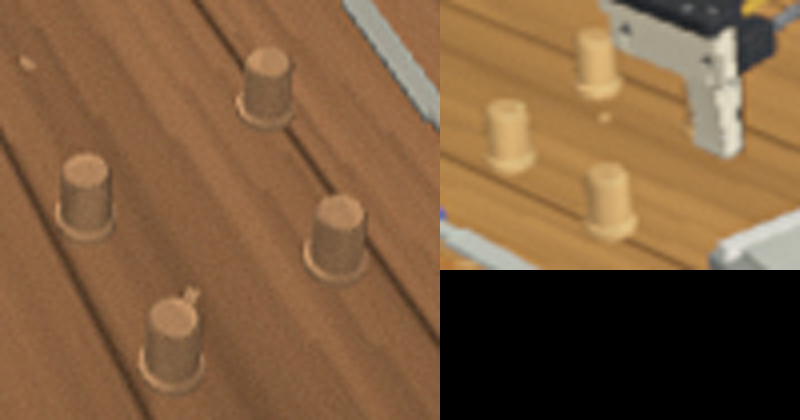

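The crop shows foot tops at side pixels (256.8,302), (302.3,275.5), (320.3,312) and (278.5,339), all upright and well spaced. There's a chip of wood beside the last one. Now a closer look at the station.

```bash
python3 - <<'E'
import pickle,cv2
w=pickle.load(open('wrist.pkl','rb'))['image']
cv2.imwrite('pics/w.png',cv2.resize(w[70:295,240:490],(650,585),interpolation=cv2.INTER_CUBIC))
E
```

```text
(no output)
```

View pics/w.png

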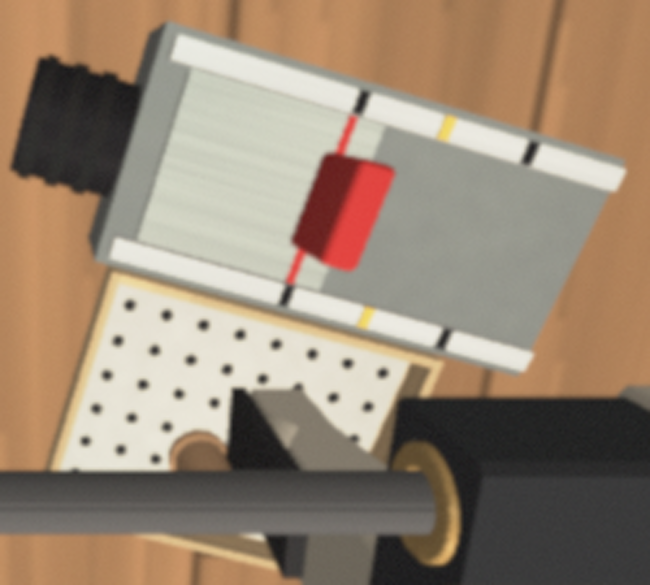

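The crop shows the rail marks (black/yellow/black): far rail (362,102), (448,128), (531,153) and near rail (287,295), (366,317), (444,339). The tray rim corners are at (112,273) and (441,362).

```bash
python3 - <<'E'
import pickle,cv2,numpy as np
from h import ray,proj
W=pickle.load(open('wrist.pkl','rb'));S=pickle.load(open('side.pkl','rb'));C=pickle.load(open('scene.pkl','rb'))
f=lambda p:(p[0]/2.6+240-.3,p[1]/2.6+70-.3)
M=[ray(W,f(p),.069)[:2] for p in [(362,102),(448,128),(531,153),(287,295),(366,317),(444,339)]]
print(np.round(M,4))
d=(M[0]-M[2])+(M[3]-M[5]); yaw=np.arctan2(d[1],d[0]); print('yaw',yaw,np.linalg.norm(d)/2)
R=np.array([[np.cos(yaw),-np.sin(yaw)],[np.sin(yaw),np.cos(yaw)]])
shut=(M[0]+M[3])/2; half=(M[1]+M[4])/2; print('shut',shut,'half',half,'rail gap',np.linalg.norm(M[0]-M[3]))
# local coords relative to mid-rail y=-.085, x=shut
loc=lambda P:R.T@(np.array(P[:2])-shut)+[0,-.085]
print('rails ends', [loc(ray(W,f(p),.069)).round(4) for p in [(172,48),(625,173),(112,248),(530,360)]])
for n,p in dict(tl=(112,273),tr=(441,362),bl=(50,470),b1=(150,537),b2=(270,560)).items(): print(n,loc(ray(W,f(p),.026)).round(4))
# red top face centre
print('grip top',loc(ray(W,f((360,218)),.109)))
# tray foot
print('foot0 wrist',loc(ray(W,f((198,450)),.05)))
F=[(256.8,302),(302.3,275.5),(320.3,312),(278.5,339)]
F=[ray(S,p,.044) for p in F]; print(np.round(F,4))
for q in F: print('in scene',proj(C,q).round(1), 'loc',loc(q).round(3))
# scene: tray corners & foot top
for n,p in dict(left=(216,221),bot=(248,247),right=(306,221),foot=(266,213)).items():print('scene',n,loc(ray(C,p,.026 if n!='foot' else .05)).round(4))
np.savez('st.npz',yaw=yaw,shut=shut)
cv2.imwrite('pics/sc.png',cv2.resize(C['image'][125:255,135:315],(792,572),interpolation=cv2.INTER_CUBIC))
E
```

```text
[[ 0.5387 -0.0759]
 [ 0.4995 -0.0649]
 [ 0.4609 -0.0542]
 [ 0.5628  0.0112]
 [ 0.5242  0.022 ]
 [ 0.4854  0.0331]]
yaw -0.2733974010653624 0.08055640553998884
shut [ 0.55073321 -0.03233631] half [ 0.51187452 -0.02146401] rail gap 0.0903272834185854
rails ends [array([ 0.0866, -0.1287]), array([-0.1251, -0.1338]), array([ 0.0856, -0.0391]), array([-0.1252, -0.041 ])]
tl [ 0.0754 -0.0185]
tr [-0.1135 -0.0193]
bl [0.0753 0.1028]
b1 [0.006  0.1298]
b2 [-0.0685  0.1256]
grip top [ 0.00012357 -0.0845062 ]
foot0 wrist [0.00637494 0.0567199 ]
[[ 0.4393 -0.2774  0.044 ]
 [ 0.5748 -0.2458  0.044 ]
 [ 0.5571 -0.3593  0.044 ]
 [ 0.4406 -0.3853  0.044 ]]
in scene [187.8 147.2] loc [-0.041 -0.351]
in scene [166.  167.5] loc [ 0.081 -0.284]
in scene [143.9 153.6] loc [ 0.094 -0.398]
in scene [163.5 137.5] loc [-0.011 -0.455]
scene left [0.0987 0.0042]
scene bot [0.0956 0.139 ]
scene right [-0.0969  0.1494]
scene foot [-0.0114  0.0808]
```

View pics/sc.png

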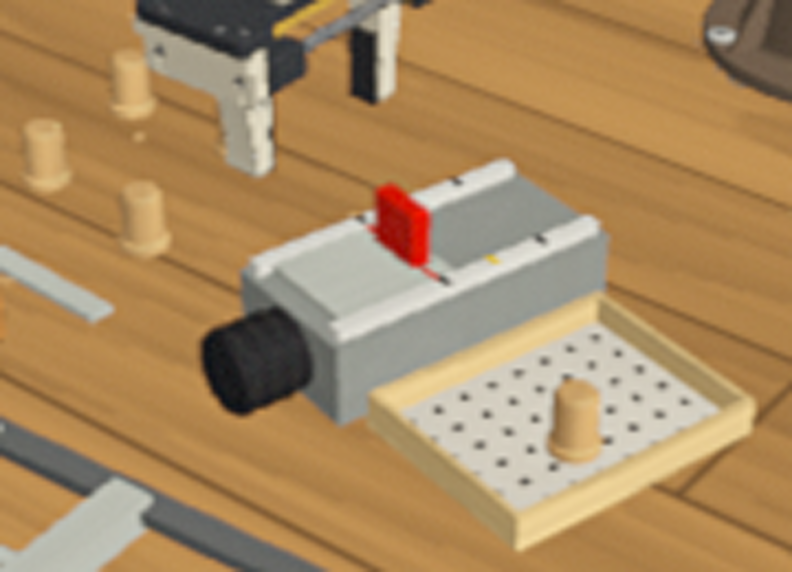

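```bash
python3 - <<'E'
import pickle,cv2,numpy as np
from h import ray
W=pickle.load(open('wrist.pkl','rb'));S=pickle.load(open('side.pkl','rb'));C=pickle.load(open('scene.pkl','rb'))
st=np.load('st.npz');yaw=float(st['yaw']);R=np.array([[np.cos(yaw),-np.sin(yaw)],[np.sin(yaw),np.cos(yaw)]])
loc=lambda P:R.T@(np.array(P[:2])-st['shut'])+[0,-.085]
wor=lambda l:R@(np.array(l)-[0,-.085])+st['shut']
g=lambda p:(p[0]/4.4+135-.4,p[1]/4.4+125-.4)
for p,z in [((370,393),.026),((517,515),.026),((752,400),.026),((600,295),.026),((577,388),.05)]: print(loc(ray(C,g(p),z)).round(4))
for p in [(143,190),(45,128),(132,58)]: print('foot',ray(C,g(p),.044).round(4))
for l in [(-.019,.055),(-.075,.055),(.035,.07),(.035,.035)]: print(l,wor(l).round(4))
E
```

```text
[ 0.0745 -0.0171]
[0.0743 0.129 ]
[-0.113   0.1308]
[-0.1116 -0.0137]
[-0.0115  0.0797]
foot [ 0.5738 -0.2423  0.044 ]
foot [ 0.5555 -0.3566  0.044 ]
foot [ 0.4397 -0.3809  0.044 ]
(-0.019, 0.055) [0.5702 0.1076]
(-0.075, 0.055) [0.5163 0.1227]
(0.035, 0.07) [0.6263 0.1075]
(0.035, 0.035) [0.6168 0.0738]
```

Emit:
{"name": "send_rows", "arguments": {"steps": [{"dp":[49,20,0],"roll":0.137,"jaw":100},{"dp":[98,40,0],"roll":0.273,"jaw":100},{"dp":[147,60,0],"roll":0.273,"jaw":100},{"dp":[196,80,0],"roll":0.273,"jaw":100},{"dp":[244,101,0],"roll":0.273,"jaw":80}], "newtons": 15}}

```text
time_s: 0.78
tcp_pos: [0.5731, -0.2454, 0.2404]
eef_rot: [180.0, 0.0, -105.6]
contact_force: [-0.4, -0.4, 0.6]
gripper_width: 0.0823
gripper_force: 0.0
```

Emit:
{"name": "send_rows", "arguments": {"steps": [{"dp":[0,0,50],"roll":0,"jaw":80},{"dp":[0,0,100],"roll":0,"jaw":80},{"dp":[0,0,140],"roll":0,"jaw":80},{"dp":[0,0,140],"roll":0,"jaw":80}]}}

```text
time_s: 1.27
tcp_pos: [0.5715, -0.2437, 0.0973]
eef_rot: [179.6, -0.0, -105.7]
contact_force: [-0.6, -0.3, 1.0]
gripper_width: 0.0701
gripper_force: 0.0
```

```bash
python3 - <<'E'
from h import *
s=r.get_state(); print(s['time_s'],s['tcp_pos'],s['eef_rot'],s['gripper_width'])
c=cap('wrist'); cv2.imwrite('pics/w1.png',c['image'])
for q in [(.5743,-.244,.044),(.439,-.276,.044)]: print(proj(c,q))
E
```

```text
1.275 [ 0.57148719 -0.24367589  0.09732861] [ 1.79600626e+02 -4.22565023e-02 -1.05676446e+02] 0.07006158184136833
[254.75496866 210.53367698]
[422.70029852 123.20477221]
```

View pics/w1.png

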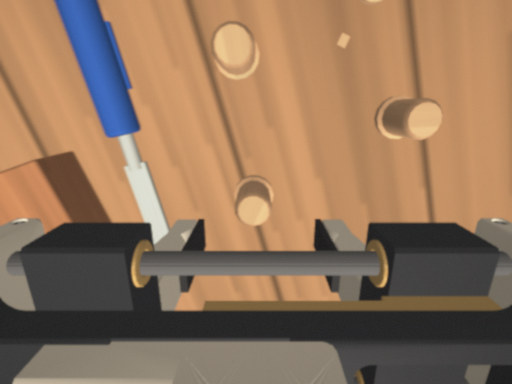

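Foot A's top is at (254,210), as predicted, and B's is at (424,119). The chisel tip is near the left finger at (165,235), so I check the clearance.

```bash
python3 - <<'E'
from h import *
c=cap('wrist'); s=r.get_state(); st=np.load('st.npz');a=float(st['yaw'])
R=np.array([[np.cos(a),-np.sin(a)],[np.sin(a),np.cos(a)]])
loc=lambda P:(R.T@(np.array(P[:2])-s['tcp_pos'][:2])*1000).round(1)
print('chisel rel tcp in station mm',[loc(ray(c,p,.012)) for p in [(150,166),(152,200),(165,235)]])
print('foot',loc(ray(c,(254,210),.044)),loc((.5743,-.244)),'B',loc(ray(c,(424,119),.044)), s['tcp_pos'])
E
```

```text
chisel rel tcp in station mm [array([ 94.5, -28.1]), array([96.3,  3.6]), array([87.9, 39. ])]
foot [2.4 0.9] [-0.4  0.2] B [-121.5  -70. ] [ 0.57464843 -0.24427398  0.10154555]
```

Emit:
{"name": "send_rows", "arguments": {"steps": [{"dp":[0,-1,40],"roll":0,"jaw":80},{"dp":[0,-1,76],"roll":0,"jaw":80},{"dp":[0,-1,76],"roll":0,"jaw":80},{"dp":[0,-1,76],"roll":0,"jaw":20},{"dp":[0,-1,76],"roll":0,"jaw":20}]}}

```text
time_s: 2.0
tcp_pos: [0.5765, -0.2445, 0.027]
eef_rot: [-179.8, 0.0, -105.6]
contact_force: [1.1, -0.1, -0.3]
gripper_width: 0.0555
gripper_force: 0.0
```

Emit:
{"name": "send_rows", "arguments": {"steps": [{"dp":[0,0,0],"roll":0,"jaw":20},{"dp":[0,0,0],"roll":0,"jaw":20},{"dp":[0,0,0],"roll":0,"jaw":20}]}}

```text
time_s: 2.38
tcp_pos: [0.5751, -0.2443, 0.0249]
eef_rot: [-180.0, 0.0, -105.6]
contact_force: [-0.0, 0.9, 3.0]
gripper_width: 0.0294
gripper_force: 15.0
```

Emit:
{"name": "send_rows", "arguments": {"steps": [{"dp":[0,0,-45],"roll":0,"jaw":20},{"dp":[0,0,-100],"roll":0,"jaw":20},{"dp":[0,0,-145],"roll":0,"jaw":20},{"dp":[-50,10,-145],"roll":0,"jaw":20},{"dp":[-100,19,-145],"roll":0,"jaw":20}]}}

```text
time_s: 3.0
tcp_pos: [0.5835, -0.1422, 0.1702]
eef_rot: [-179.9, 0.0, -105.7]
contact_force: [0.6, -0.8, -1.3]
gripper_width: 0.0297
gripper_force: 15.0
```

Emit:
{"name": "send_rows", "arguments": {"steps": [{"dp":[-50,10,0],"roll":0,"jaw":20},{"dp":[-105,20,0],"roll":0,"jaw":20},{"dp":[-160,30,0],"roll":0,"jaw":20},{"dp":[-200,39,0],"roll":0,"jaw":20},{"dp":[-217,42,0],"roll":0,"jaw":20}]}}

```text
time_s: 3.62
tcp_pos: [0.6015, 0.0796, 0.1694]
eef_rot: [180.0, -0.0, -105.5]
contact_force: [-0.9, -0.5, 0.6]
gripper_width: 0.0292
gripper_force: 15.0
```

Emit:
{"name": "send_rows", "arguments": {"steps": [{"dp":[0,0,20],"roll":0,"jaw":20},{"dp":[0,0,70],"roll":0,"jaw":20},{"dp":[0,0,110],"roll":0,"jaw":20},{"dp":[0,0,125],"roll":0,"jaw":20},{"dp":[0,0,125],"roll":0,"jaw":20}]}}

```text
time_s: 4.25
tcp_pos: [0.6015, 0.0768, 0.0441]
eef_rot: [179.9, -0.1, -105.7]
contact_force: [-0.9, 0.5, 0.3]
gripper_width: 0.0295
gripper_force: 15.0
```

```bash
cat >> h.py <<'E'
st=np.load('st.npz');_a=float(st['yaw']);RS=np.array([[np.cos(_a),-np.sin(_a)],[np.sin(_a),np.cos(_a)]])
loc=lambda P:RS.T@(np.array(P[:2])-st['shut'])+[0,-.085]
E
python3 - <<'E'
from h import *
s=r.get_state(); print(s['time_s'],s['tcp_pos'],loc(s['tcp_pos']),s['gripper_width'],s['gripper_force'],s['contact_force'])
E
```

```text
4.25 [0.60148949 0.07683353 0.04410596] [0.01939483 0.03381959] 0.029530446012301214 15.000050161706895 [-0.8515949   0.53912502  0.25187365]
```

Emit:
{"name": "send_rows", "arguments": {"steps": [{"dp":[0,0,7],"roll":0,"jaw":20},{"dp":[0,0,12],"roll":0,"jaw":20},{"dp":[0,0,13],"roll":0,"jaw":20},{"dp":[0,0,13.5],"roll":0,"jaw":20},{"dp":[0,0,13.5],"roll":0,"jaw":20}]}}

```text
time_s: 4.88
tcp_pos: [0.6018, 0.0775, 0.0313]
eef_rot: [-180.0, 0.0, -105.6]
contact_force: [-0.2, -1.3, -0.3]
gripper_width: 0.0294
gripper_force: 15.0
```

Emit:
{"name": "send_rows", "arguments": {"steps": [{"dp":[0,0,1],"roll":0,"jaw":20},{"dp":[0,0,1],"roll":0,"jaw":20},{"dp":[0,0,1],"roll":0,"jaw":48},{"dp":[0,0,1],"roll":0,"jaw":48},{"dp":[0,0,1],"roll":0,"jaw":48}]}}

```text
time_s: 5.5
tcp_pos: [0.6016, 0.0774, 0.0299]
eef_rot: [180.0, -0.0, -105.6]
contact_force: [-0.4, 0.5, 1.3]
gripper_width: 0.0417
gripper_force: 0.0
```

Emit:
{"name": "send_rows", "arguments": {"steps": [{"dp":[0,0,-10],"roll":0,"jaw":48},{"dp":[0,0,-40],"roll":0,"jaw":48},{"dp":[0,0,-90],"roll":0,"jaw":60},{"dp":[0,0,-140],"roll":0,"jaw":80},{"dp":[0,0,-140],"roll":0,"jaw":80}]}}

```text
time_s: 6.12
tcp_pos: [0.6043, 0.0782, 0.1757]
eef_rot: [-179.6, 0.3, -105.6]
contact_force: [-0.7, -0.2, -0.5]
gripper_width: 0.0659
gripper_force: 0.0
```

```bash
python3 - <<'E'
from h import *
s=r.get_state(); print(s['time_s'],s['tcp_pos'],loc(s['tcp_pos']),s['gripper_width'],s['contact_force'])
B=np.array([.439,-.276]); print('B station delta mm', (RS.T@(B-s['tcp_pos'][:2]))*1000)
c=cap('side');cv2.imwrite('pics/s2.png',cv2.resize(c['image'][150:360,180:400],None,fx=2.7,fy=2.7,interpolation=cv2.INTER_CUBIC))
E
```

```text
6.125 [0.60425397 0.07818501 0.17567635] [0.02169173 0.03586729] 0.0659381470099944 [-0.69738827 -0.16746832 -0.49097483]
B station delta mm [ -63.48485164 -385.64954013]
```

View pics/s2.png

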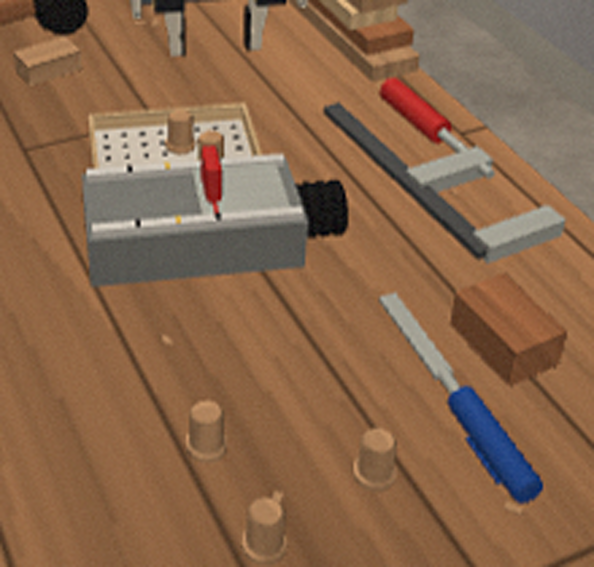

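Foot A now stands in the tray beside foot_0 and the gate is still shut. Next is foot B.

Emit:
{"name": "send_rows", "arguments": {"steps": [{"dp":[55,9,0],"roll":0,"jaw":80},{"dp":[110,18,0],"roll":0,"jaw":80},{"dp":[165,26,0],"roll":0,"jaw":80},{"dp":[220,35,0],"roll":0,"jaw":80},{"dp":[275,44,0],"roll":0,"jaw":80}]}}

```text
time_s: 6.8
tcp_pos: [0.4836, -0.1769, 0.1694]
eef_rot: [179.9, -0.0, -105.6]
contact_force: [1.2, 0.1, -0.6]
gripper_width: 0.0701
gripper_force: 0.0
```

Emit:
{"name": "send_rows", "arguments": {"steps": [{"dp":[55,9,0],"roll":0,"jaw":80},{"dp":[95,15,10],"roll":0,"jaw":80},{"dp":[109,17,40],"roll":0,"jaw":80},{"dp":[109,17,65],"roll":0,"jaw":80},{"dp":[109,17,65],"roll":0,"jaw":80}]}}

```text
time_s: 7.42
tcp_pos: [0.4373, -0.2757, 0.1029]
eef_rot: [179.7, -0.0, -105.7]
contact_force: [0.7, -0.4, 0.0]
gripper_width: 0.0703
gripper_force: 0.0
```

Emit:
{"name": "send_rows", "arguments": {"steps": [{"dp":[0,0,0],"roll":0,"jaw":80}]}}

```text
time_s: 7.55
tcp_pos: [0.4397, -0.2759, 0.1056]
eef_rot: [-180.0, -0.0, -105.6]
contact_force: [0.7, 0.2, 1.0]
gripper_width: 0.0704
gripper_force: 0.0
```

```bash
python3 - <<'E'
from h import *
s=r.get_state(); print(s['tcp_pos'],s['eef_rot'],s['gripper_width'])
c=cap('wrist'); im=c['image']; u,v=proj(c,(.439,-.276,.044)); print(u,v)
print('delta',(RS.T@(np.array([.439,-.276])-s['tcp_pos'][:2])*1000).round(1))
# foot top: bright, contour near prediction
g=cv2.GaussianBlur(cv2.cvtColor(im,cv2.COLOR_BGR2GRAY),(5,5),1)
y0,x0=int(v)-45,int(u)-45; p=g[y0:y0+90,x0:x0+90]
_,m=cv2.threshold(p,0,255,cv2.THRESH_OTSU)
n,l,stt,ce=cv2.connectedComponentsWithStats(m)
for i in range(1,n):
    if stt[i,4]>100: print(stt[i],ce[i]+[x0,y0])
E
```

```text
[ 0.43974267 -0.27592012  0.1055756 ] [-1.79997185e+02 -1.71169433e-02 -1.05609392e+02] 0.07035084386074231
259.573060278164 205.95415040415256
delta [-0.7 -0.3]
[ 32  30  30  29 679] [260.544919   204.35787923]
```

The wrist camera confirms the alignment, so I descend and grasp.

Emit:
{"name": "send_rows", "arguments": {"steps": [{"dp":[0,0,45],"roll":0,"jaw":80},{"dp":[0,0,80],"roll":0,"jaw":80},{"dp":[0,0,80],"roll":0,"jaw":80},{"dp":[0,0,80],"roll":0,"jaw":20},{"dp":[0,0,80],"roll":0,"jaw":20}]}}

```text
time_s: 8.22
tcp_pos: [0.4407, -0.2761, 0.0269]
eef_rot: [-179.8, 0.0, -105.6]
contact_force: [0.9, 0.2, -0.0]
gripper_width: 0.0553
gripper_force: 0.0
```

Emit:
{"name": "send_rows", "arguments": {"steps": [{"dp":[0,0,0],"roll":0,"jaw":20},{"dp":[0,0,0],"roll":0,"jaw":20},{"dp":[0,0,0],"roll":0,"jaw":20}]}}

```text
time_s: 8.6
tcp_pos: [0.4395, -0.276, 0.0254]
eef_rot: [-180.0, -0.0, -105.6]
contact_force: [-1.0, 1.5, 4.5]
gripper_width: 0.0295
gripper_force: 15.0
```

Emit:
{"name": "send_rows", "arguments": {"steps": [{"dp":[0,0,-45],"roll":0,"jaw":20},{"dp":[0,0,-100],"roll":0,"jaw":20},{"dp":[0,0,-145],"roll":0,"jaw":20},{"dp":[-50,2,-145],"roll":0,"jaw":20},{"dp":[-105,5,-145],"roll":0,"jaw":20}]}}

```text
time_s: 9.22
tcp_pos: [0.4631, -0.1728, 0.1708]
eef_rot: [-179.9, 0.0, -105.8]
contact_force: [1.2, 0.2, -0.5]
gripper_width: 0.029
gripper_force: 15.0
```

Emit:
{"name": "send_rows", "arguments": {"steps": [{"dp":[-57,3,0],"roll":0,"jaw":20},{"dp":[-114,6,0],"roll":0,"jaw":20},{"dp":[-171,9,0],"roll":0,"jaw":20},{"dp":[-228,12,0],"roll":0,"jaw":20},{"dp":[-268,14,0],"roll":0,"jaw":20}]}}

```text
time_s: 9.85
tcp_pos: [0.5218, 0.0908, 0.1701]
eef_rot: [-180.0, 0.0, -105.6]
contact_force: [-0.1, 0.0, -0.7]
gripper_width: 0.0294
gripper_force: 15.0
```

Emit:
{"name": "send_rows", "arguments": {"steps": [{"dp":[-12,0,0],"roll":0,"jaw":20},{"dp":[-12,0,50],"roll":0,"jaw":20},{"dp":[-12,0,100],"roll":0,"jaw":20},{"dp":[-12,0,125],"roll":0,"jaw":20},{"dp":[-12,0,125],"roll":0,"jaw":20}]}}

```text
time_s: 10.48
tcp_pos: [0.5234, 0.0985, 0.0433]
eef_rot: [179.8, -0.2, -105.7]
contact_force: [-0.0, -0.3, 0.4]
gripper_width: 0.0293
gripper_force: 15.0
```

```bash
python3 - <<'E'
from h import *
s=r.get_state(); print(s['time_s'],s['tcp_pos'],loc(s['tcp_pos']),s['gripper_width'],s['gripper_force'],s['contact_force'])
E
```

```text
10.475 [0.52336923 0.09846544 0.04325269] [-0.06166468  0.03355527] 0.029263730157590054 14.999913722276688 [-0.02502384 -0.2653018   0.36231534]
```

Emit:
{"name": "send_rows", "arguments": {"steps": [{"dp":[0,0,8],"roll":0,"jaw":20},{"dp":[0,0,13],"roll":0,"jaw":20},{"dp":[0,0,14.5],"roll":0,"jaw":20},{"dp":[0,0,14.5],"roll":0,"jaw":20},{"dp":[0,0,14.5],"roll":0,"jaw":20}]}}

```text
time_s: 11.1
tcp_pos: [0.5252, 0.1, 0.0315]
eef_rot: [-180.0, 0.0, -105.6]
contact_force: [-1.6, -0.6, 6.9]
gripper_width: 0.0294
gripper_force: 15.0
```

Emit:
{"name": "send_rows", "arguments": {"steps": [{"dp":[0,0,0],"roll":0,"jaw":20},{"dp":[0,0,0],"roll":0,"jaw":48},{"dp":[0,0,0],"roll":0,"jaw":48},{"dp":[0,0,0],"roll":0,"jaw":48}]}}

```text
time_s: 11.6
tcp_pos: [0.5249, 0.1, 0.0305]
eef_rot: [-180.0, 0.0, -105.6]
contact_force: [-0.1, -0.6, 0.5]
gripper_width: 0.0419
gripper_force: 0.0
```

Emit:
{"name": "send_rows", "arguments": {"steps": [{"dp":[0,0,-10],"roll":0,"jaw":48},{"dp":[0,0,-40],"roll":0,"jaw":48},{"dp":[0,0,-90],"roll":0,"jaw":60},{"dp":[0,0,-140],"roll":0,"jaw":60},{"dp":[0,0,-140],"roll":0,"jaw":60}]}}

```text
time_s: 12.22
tcp_pos: [0.5273, 0.101, 0.1756]
eef_rot: [-179.6, 0.3, -105.6]
contact_force: [0.5, 0.1, -0.4]
gripper_width: 0.0527
gripper_force: 0.0
```

Emit:
{"name": "send_rows", "arguments": {"steps": [{"dp":[0,0,0],"roll":0,"jaw":60}]}}

```text
time_s: 12.35
tcp_pos: [0.5246, 0.0999, 0.1708]
eef_rot: [-180.0, 0.0, -105.7]
contact_force: [-0.2, -0.3, -1.1]
gripper_width: 0.0527
gripper_force: 0.0
```

```bash
python3 - <<'E'
from h import *
s=r.get_state(); print(s['time_s'],s['tcp_pos'],loc(s['tcp_pos']),s['gripper_width'],s['contact_force'])
c=cap('scene');o=np.zeros((560,800,3),np.uint8)
o[:,:400]=cv2.resize(c['image'][150:262,195:315],(400,373)) .repeat(1,0)[:0].reshape(0,400,3) if 0 else 0
o[:373,:400]=cv2.resize(c['image'][150:262,195:315],(400,373),interpolation=cv2.INTER_CUBIC)
w=cap('wrist'); o[:300,400:]=cv2.resize(w['image'],(400,300),interpolation=cv2.INTER_AREA)
cv2.imwrite('pics/p3.png',o)
L=lambda l:RS@(np.array(l)-[0,-.085])+st['shut']
print('grip exp',L((0,-.085)))
E
```

```text
12.35 [0.52460654 0.09993578 0.17084438] [-0.06087032  0.03530508] 0.05272687060653136 [-0.15802801 -0.3433323  -1.09924325]
grip exp [ 0.55073321 -0.03233631]
```

View pics/p3.png

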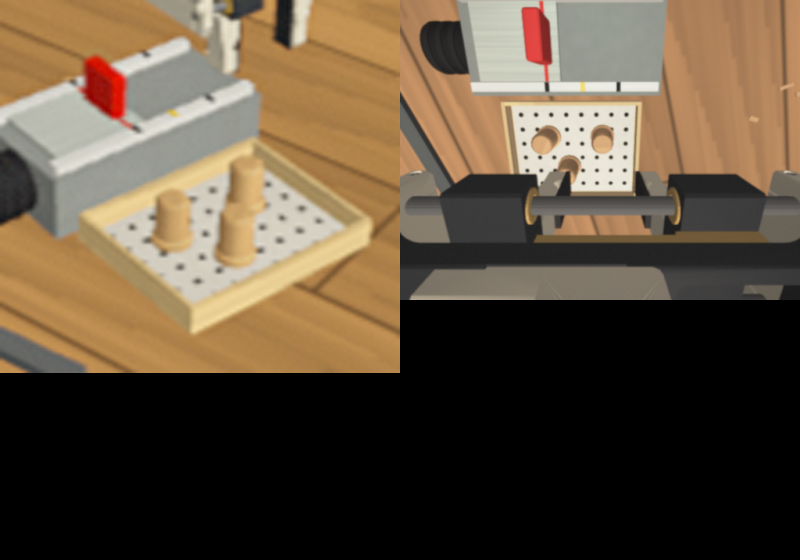

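Three feet stand upright in the tray, with the red line still at the shut marks. Now the gate.

Emit:
{"name": "send_rows", "arguments": {"steps": [{"dp":[50,-25,0],"roll":0,"jaw":60},{"dp":[100,-50,0],"roll":0,"jaw":60},{"dp":[120,-61,0],"roll":0,"jaw":60},{"dp":[120,-61,10],"roll":0,"jaw":60},{"dp":[120,-61,20],"roll":0,"jaw":60}]}}

```text
time_s: 13.08
tcp_pos: [0.5506, -0.0319, 0.1489]
eef_rot: [179.9, -0.0, -105.7]
contact_force: [-0.4, 0.2, -0.4]
gripper_width: 0.0526
gripper_force: 0.0
```

```bash
python3 - <<'E'
from h import *
s=r.get_state(); print(s['tcp_pos'],loc(s['tcp_pos']),s['gripper_width'],s['contact_force'])
for n in ['wrist','scene','side']:
    c=cap(n); h=cv2.cvtColor(c['image'],cv2.COLOR_BGR2HSV)
    m=(((h[...,0]<6)|(h[...,0]>174))&(h[...,1]>150)&(h[...,2]>60)).astype(np.uint8)
    k,l,t,ce=cv2.connectedComponentsWithStats(m); P=proj(c,[*(st['shut']),.088]); print(n,'exp',P)
    for i in range(1,k):
        if t[i,4]>15 and np.hypot(*(ce[i]-P))<40: print(t[i],ce[i],loc(ray(c,ce[i],.088)))
E
```

```text
[ 0.55059495 -0.03194205  0.14893832] [-0.00023958 -0.08465771] 0.05255202024885389 [-0.44928817  0.17148671 -0.41376319]
wrist exp [258.36028532 206.14162298]
[ 248  156   19   87 1246] [256.97271268 207.13322632] [ 0.0011353  -0.08413512]
scene exp [225.88383208 175.41508203]
[220 167  13  19 161] [226.04347826 175.80124224] [ 0.00083271 -0.08310531]
side exp [257.73805142 214.57047144]
[255 204   7  25 130] [258.03846154 214.19230769] [ 0.00106939 -0.08341712]
```

Emit:
{"name": "send_rows", "arguments": {"steps": [{"dp":[0,-1,35],"roll":0,"jaw":60},{"dp":[0,-1,62],"roll":0,"jaw":60},{"dp":[0,-1,62],"roll":0,"jaw":60},{"dp":[0,-1,62],"roll":0,"jaw":5},{"dp":[0,-1,62],"roll":0,"jaw":5}], "newtons": 40}}

```text
time_s: 13.85
tcp_pos: [0.5531, -0.0319, 0.0899]
eef_rot: [-179.9, 0.1, -105.6]
contact_force: [-0.1, 0.8, -0.7]
gripper_width: 0.038
gripper_force: 0.0
```

Emit:
{"name": "send_rows", "arguments": {"steps": [{"dp":[0,0,0],"roll":0,"jaw":5},{"dp":[0,0,0],"roll":0,"jaw":5},{"dp":[0,0,0],"roll":0,"jaw":5},{"dp":[0,0,0],"roll":0,"jaw":5}]}}

```text
time_s: 14.35
tcp_pos: [0.5524, -0.0323, 0.089]
eef_rot: [-180.0, 0.0, -105.6]
contact_force: [-2.4, 1.4, 5.9]
gripper_width: 0.016
gripper_force: 40.0
```

```bash
python3 - <<'E'
from h import *
s=r.get_state(); print(s['tcp_pos'],loc(s['tcp_pos']),s['gripper_width'],s['gripper_force'],s['contact_force'])
E
```

```text
[ 0.55242877 -0.03228376  0.0889951 ] [ 0.0016184 -0.0844916] 0.015982421305226095 40.00039458274841 [-2.39603644  1.42280337  5.85510764]
```

Emit:
{"name": "send_rows", "arguments": {"steps": [{"dp":[0,8,0],"roll":0,"jaw":5},{"dp":[0,18,0],"roll":0,"jaw":5},{"dp":[0,29,0],"roll":0,"jaw":5},{"dp":[0,37,0],"roll":0,"jaw":5},{"dp":[0,40,0],"roll":0,"jaw":5}]}}

```text
time_s: 14.98
tcp_pos: [0.515, -0.0218, 0.089]
eef_rot: [-179.8, 0.0, -105.6]
contact_force: [8.9, -6.8, -3.3]
gripper_width: 0.0154
gripper_force: 40.0
```

Emit:
{"name": "send_rows", "arguments": {"steps": [{"dp":[0,0,0],"roll":0,"jaw":5},{"dp":[0,0,0],"roll":0,"jaw":5},{"dp":[0,0,0],"roll":0,"jaw":5},{"dp":[0,0,0],"roll":0,"jaw":5}]}}

```text
time_s: 15.48
tcp_pos: [0.5153, -0.0219, 0.089]
eef_rot: [-179.8, 0.0, -105.6]
contact_force: [7.0, -6.3, -2.3]
gripper_width: 0.0157
gripper_force: 40.0
```

```bash
python3 - <<'E'
from h import *
s=r.get_state(); print(s['tcp_pos'],loc(s['tcp_pos']),s['gripper_width'],s['gripper_force'],s['contact_force'])
c=cap('scene');w=cap('wrist');d=cap('side'); o=np.zeros((600,800,3),np.uint8); cu=cv2.INTER_CUBIC
u,v=map(int,proj(w,[*(st['shut']+RS@[-.04,0]),.067])); print(u,v)
x=max(0,min(u-80,352));y=max(0,min(v-60,264))
o[:300,:400]=cv2.resize(w['image'][y:y+120,x:x+160],(400,300),interpolation=cu)
o[:300,400:]=cv2.resize(c['image'][155:245,195:315],(400,300),interpolation=cu)
o[300:,:400]=cv2.resize(d['image'][185:260,205:305],(400,300),interpolation=cu)
o[300:,400:]=cv2.resize(d['image'][170:370,150:417],(400,300),interpolation=cu)
cv2.imwrite('pics/p4.png',o)
E
```

```text
[ 0.51533694 -0.02191699  0.08899272] [-0.03689488 -0.0845248 ] 0.01567161187389956 40.00240623950958 [ 7.02789808 -6.28794738 -2.26642618]
263 226
```

View pics/p4.png

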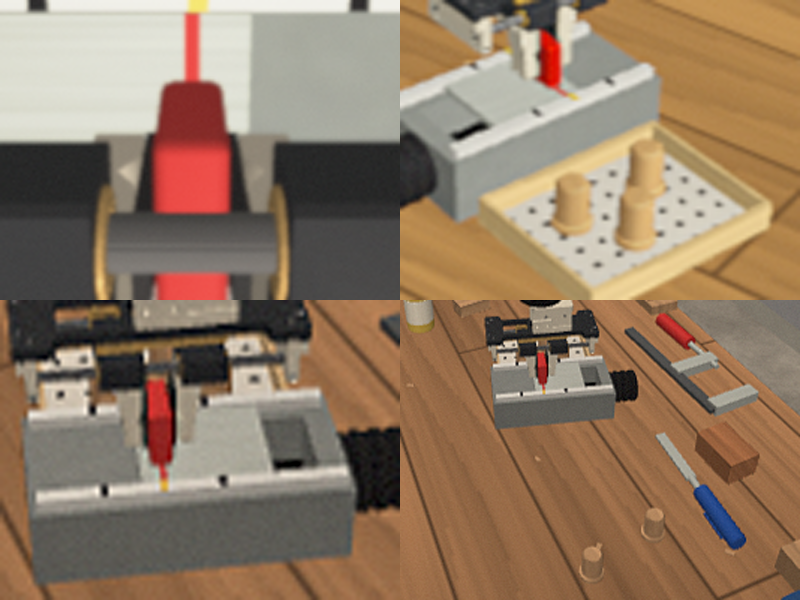

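The red line is about 1.5 mm short of the yellow mark (192 against 198 in the zoom at 4 px/mm). That matches the TCP travel of 38.5 mm, so I nudge it.

Emit:
{"name": "send_rows", "arguments": {"steps": [{"dp":[0,1.5,0],"roll":0,"jaw":5},{"dp":[0,1.5,0],"roll":0,"jaw":5},{"dp":[0,1.5,0],"roll":0,"jaw":5},{"dp":[0,1.5,0],"roll":0,"jaw":5}]}}

```text
time_s: 16.12
tcp_pos: [0.5139, -0.0215, 0.089]
eef_rot: [-179.8, 0.0, -105.6]
contact_force: [7.7, -7.0, -1.8]
gripper_width: 0.0157
gripper_force: 40.0
```

```bash
python3 - <<'E'
from h import *
s=r.get_state(); print(s['time_s'],loc(s['tcp_pos']),s['gripper_force'],s['contact_force'])
w=cap('wrist'); h=cv2.cvtColor(w['image'],cv2.COLOR_BGR2HSV).astype(int)[150:200,180:350]
yl=(abs(h[...,0]-27)<8)&(h[...,1]>90)&(h[...,2]>150); rd=((h[...,0]<6)|(h[...,0]>174))&(h[...,1]>130)&(h[...,2]>120)
y=np.argwhere(yl); 
q=np.argwhere(rd); ymax=y[:,0].max(); q=q[(q[:,0]>ymax)&(q[:,0]<ymax+18)]
a=y.mean(0)[::-1]+[180,150]; b=q.mean(0)[::-1]+[180,150]; print(len(y),len(q),a,b)
print('yel',loc(ray(w,a,.069)),'red',loc(ray(w,b,.067)))
E
```

```text
16.125 [-0.03836748 -0.08452749] 40.00238656997681 [ 7.72415954 -7.03291643 -1.82720078]
114 79 [259.13157895 162.        ] [259.02531646 179.4556962 ]
yel [-0.03854145 -0.12965312] red [-0.03848896 -0.11784983]
```

```bash
python3 -c "
from plant import r
print(r.close_job())"
```

```text
the job is handed in; nothing more can be done
None
```

The job is handed in at about 16 s. Two feet were added upright to the tray and the other two left where they stood. The gripper is holding the gate half open, with the red line within about 0.1 mm of the yellow marks.

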